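Fetch the press weight from behind the adhesives

ROBOT

A 7-joint arm with a two-finger parallel gripper is mounted at the origin on the work surface. World frame = base frame: x ahead of the robot, y to its left, z up, the work surface at z = 0. Lengths are in mm, angles in rad, forces in N, time in s.
With the tool pointing down it reaches from about 425 to 1025 mm from the base axis. Payload 3.6 kg.
Tool frame: the origin (TCP) lies at the very end of the fingers, on their centre line; the grasp point (between the pads) lies 19 mm behind it (manip.grip_depth is the distance from the TCP to the grasp point, in mm); z points along the fingers, y is the line along which they close (so a half turn about z gives the same grasp; the last joint's range is limited). The gripper opens to 85 mm and grips with 20 to 120 N. Pads are 22 mm wide; open, the fingers measure 114 mm over their backs; the gripper's body (76 mm by 85 mm) begins 54 mm behind the grasp point. The pads swing forward as they close: fully open they stand 13 mm farther back than shut.
Start: joints at [1.02, 0.591, 0.048, 1.609, -0.033, 0.943, -0.034], TCP at [319.784, -650.667, 231.302] pointing down, gripper open.
Joint ranges: [-2.69, 2.69], [-0.47, 2.24], [-1.27, 1.36], [0.19, 2.51], [-1.53, 4.68], [0.08, 2.07], [-3.09, 3.09]. Speed limits (rad/s): [2.57, 2.57, 3.14, 3.14, 3.14, 3.14, 3.14].

INTERFACE

Orientations are given as a unit quaternion [w, x, y, z].
In Python, from cell import manip gives the robot as it stands.
- The arm moves only by the shell command python3 -m creep 'ROWS' [OPENING] [FORCE]. ROWS is JSON, a list of rows, each an object with "slide": the shift along the world's x, y, z in units of 0.03 m (1.0 is 0.03 m), a list of three; "delta_rot": the turn, a rotation vector about the world's x, y, z in units of 0.12 rad (1.0 is 0.12 rad), a list of three. A call has 1 to 10 rows; each row shifts and turns the commanded pose from where the row before left it; what a row does not reach is not made up. A row lasts 1/8 s, in which the tool goes at most 62.5 mm and 10.7 degrees, less where a joint would pass 70% of its speed; a pose out of reach is approached as far as the arm can. A call with a number of a shift or a turn outside -1 to 1 is refused whole. A call with a gripper value outside its range is refused whole. OPENING is the gripper's target within -1 to 1 (fully open at 1, half-way at 0, shut at -1), set as the call begins (- or left out, the last holds). The fingers move at their own pace and stop on an object; FORCE is the grip in N (left out, the last holds). Time passes only in rows, so rows that do not move let the fingers close. It gives the time, the measured TCP pose, the force, the opening and the grip force at its end, in the units of the state.
- manip.get_obs(): the state, without advancing time (a new reading comes with each control period).
- manip.snapshot(name): name is "side" or "top" or "wrist"; returns a dict with "pixels" (384x512x3 uint8, red, green, blue), "range_z" (384x512 float32, mm along the optical axis (not along the pixel's ray), 0 where there is no reading), "vertical_fov" (degrees; the focal length in pixels is half the picture's height over the tangent of half this angle, whatever the lens; pixels are square), "cx", "cy" (the principal point, pixels), "camera_from_world" (4x4, takes a point from world to camera coordinates); the wrist camera has in their place "mount" (4x4, takes a point from camera to tool coordinates, whose origin is the TCP and whose axes are the flange's). Camera axes: x right, y down, z forward; pixel columns grow to the right and rows downward; lengths in mm; the calibration is good to about 2 mm. A picture is of the moment at which its call begins: read the wrist's pose just before it.
- manip.finish_job(): hands the job in; it is judged then, once.
The state is a dict: "time_s": time; "joint_pos": joint angles; "dq": joint speeds; "tau": joint torques, N m; "tool_pos": TCP position; "ee_rot": TCP orientation; "ft_force": force on the tool from outside, world axes, zero at the start; "moment": the same for the moment, N m; "opening": finger opening in mm; "gripper_force": force on a finger pad.
Only numpy, scipy, OpenCV 4.12 (cv2) and the standard library are available. Lean on these libraries where they do the work, as an engineer would, in place of code of your own. Each camera call takes 0.05 s, during which the arm holds its last target. There are 200 camera calls.

TASK

Move the can, the square tin and the bottle from the caddy's front row to stand in the empty steel tray, then fetch the knobbed steel press weight from the back row and set it gently, centred, on the grey heel pad of the padded insole. Only then put the can, the tin and the bottle back upright in the caddy, each in the very place where it stood at the start. Leave the tack box and the wax block where they are, and let nothing topple.

Things in the scene. Friction and masses are not known exactly. Their poses are not given: they have to be found in the camera images.
- can: Round steel can with a paper band, 51 mm diameter, 115 mm tall (a flat lid plate, 3 mm, on top), 0.35 kg, loose. Stands upright in one of the caddy's three front places. Origin: centre of its underside; z up.
- tin: Square bare aluminium tin, 50 x 50 mm, 115 mm tall, with a small black screw cap (22 mm diameter, 12 mm high) off-centre on top, 0.35 kg, loose. Stands in one of the caddy's three front places, sides within 0.15 rad of the caddy's. Origin: centre of its underside; x and y are normal to its sides; z up.
- bottle: Round white plastic bottle, 50 mm diameter with straight sides up to 108 mm, then tapering to a narrow nozzle, 131 mm tall in all, 0.25 kg, loose. Stands in one of the caddy's three front places. Origin: centre of its underside; z up.
- weight: Steel press weight: disc 50 mm diameter, 25 mm thick, carrying an upright round knob of 24 mm diameter and 35 mm height on its centre (60 mm tall in all), 0.4 kg, loose. Stands in one of the caddy's three back places. Origin: centre of its underside; z up.
- tack_box: Low round steel box with a brass lid, 45 mm diameter, 24 mm tall, loose; a bystander in one of the caddy's back places, to be left alone. Origin: centre of its underside.
- wax_block: Low reddish-brown block of wax, 40 x 40 x 24 mm, loose; a bystander in one of the caddy's back places, to be left alone. Origin: centre of its underside.
- caddy: Fixed plywood caddy 190 (x) x 260 (y) mm. Its floor, on which the things stand, is 12 mm above its underside; side lips 22 mm and a back lip (+x side) 30 mm high over the bench. Origin: centre of its underside. Its -x side faces the robot. Front row of three places at x = -35 mm, back row of three at x = +30 mm, both at y = -74, 0 and +74 mm, each marked by a thin dark ring flush with the floor; things stand within 3 mm of these.
- tray: Fixed, empty, open steel tray 220 (x) x 200 (y) mm, 15 mm high, walls and floor 4 mm thick; to the left or the right of the caddy. Things cleared aside stand anywhere on its floor. Origin: centre of its underside.
- insole_padded: Fixed cork insole, about 223 mm long and 6 mm thick, lying on a red mat on the side of the caddy away from the tray. It carries a round grey heel pad, 58 mm diameter and 5 mm thick, whose top is 11 mm above the origin. Origin: on the underside, straight below the centre of the pad; x points to the toe. The weight belongs on this pad.
- insole_plain: The other insole of the pair, fixed beside the first on the red mat: bare cork 6 mm thick, no pad. Nothing goes on it. Origin: underside, at the middle of the heel; x points to the toe.
There are look-alikes about, which are no part of the job. What is shaped like the tin but pink, purple or red is not meant.

How it is judged:
By the outcome, as a careful person would: the job done as asked, in the order asked, and still so for the second after the job is handed in, with the robot touching nothing.
It also fails if it takes over 144 s, if anything falls off the work surface, if the arm or the gripper's body presses on something with over 40 N, if the wrist force passes 120 N, or if a joint passes its speed limit or range.

## Working session

There is one attempt and no reset: what is moved stays moved. The work goes in short steps, Python scripts to look and compute and a shell command to move; the robot and the scene stay as the last step left them, time stands still between calls to the robot, and variables do not carry over. Pictures are saved under pics/ and viewed, at most 14 in all, crops included, and the job is handed in when it is done.

```bash
ls; mkdir -p pics; python3 - <<'E'
from cell import manip
import cv2,numpy as np,pickle
o=manip.get_obs();print(o)
for n in("top","side"):
    s=manip.snapshot(n);pickle.dump(s,open(n+".pkl","wb"));cv2.imwrite(f"pics/{n}0.png",s["pixels"][...,::-1])
    print(n,s["vertical_fov"],s["cx"],s["cy"],np.round(s["camera_from_world"],3).tolist())
E
```

```text
pics
{'time_s': 0.0, 'joint_pos': array([ 1.02050382,  0.59211927,  0.0482992 ,  1.60984231, -0.03328278,
        0.94271842, -0.03370541]), 'dq': array([ 0.00080035, -0.00282543, -0.00086144, -0.0017956 , -0.0006323 ,
       -0.00036647, -0.00117321]), 'tau': array([-2.79332598e-04, -5.48694026e+01,  1.54610306e+00, -1.98126000e+01,
        9.32513969e-03,  8.90923664e-03,  1.09301070e-06]), 'tool_pos': array([ 319.40720305, -649.90995859,  230.13335821]), 'ee_rot': array([-1.09360765e-03,  9.74020472e-01,  2.26457096e-01, -3.27066649e-04]), 'ft_force': array([-0.84973965,  0.46178393,  0.4704087 ]), 'moment': array([ 0.05216733, -0.0079597 ,  0.00655793]), 'gripper_force': 0.0, 'opening': 85.44813637635608}
top 45.96142864261548 260.5813703177722 195.74587541261866 [[-0.027, -0.999, 0.017, 6.478], [-0.994, 0.025, -0.102, 474.524], [0.102, -0.02, -0.995, 1222.008], [0.0, 0.0, 0.0, 1.0]]
side 49.74712043366537 254.559838824847 184.8672083172695 [[-0.864, -0.503, 0.007, 418.542], [-0.369, 0.625, -0.688, 200.418], [0.342, -0.597, -0.726, 1191.924], [0.0, 0.0, 0.0, 1.0]]
```

View pics/top0.png

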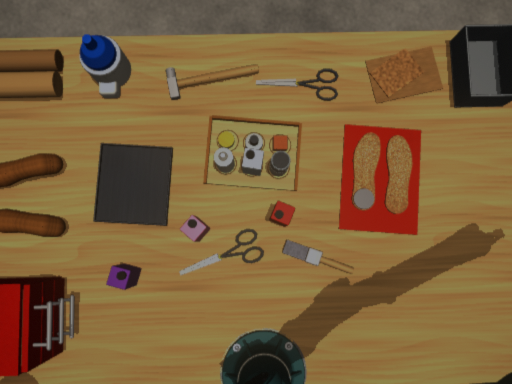

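View pics/side0.png

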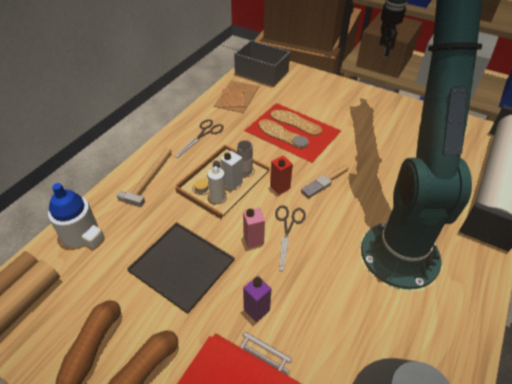

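Top view: bottle (224,160), tin (252,160) and can (280,162) are in the front row. The back row is tack box (228,140), weight (254,142) and wax (281,143). The tray is at (134,184) and the heel pad at (364,199). The red (283,213), pink (194,228) and purple (123,276) tin shapes are decoys, and the aluminium one in the caddy is the tin I want. Next I'll measure and take one enlarged crop.

```bash
cat > h.py <<'E'
import numpy as np,cv2,pickle
from scipy.spatial.transform import Rotation as R
def cloud(s,T=None):
    d=s["range_z"];h,w=d.shape;f=h/2/np.tan(np.radians(s["vertical_fov"])/2)
    v,u=np.mgrid[:h,:w];P=np.stack([(u-s["cx"])/f*d,(v-s["cy"])/f*d,d],-1)
    if T is None:T=np.linalg.inv(s["camera_from_world"])
    W=P@T[:3,:3].T+T[:3,3];W[d<=0]=np.nan;return W
def wrist(manip):
    o=manip.get_obs();s=manip.snapshot("wrist")
    q=o["ee_rot"];T=np.eye(4);T[:3,:3]=R.from_quat(np.r_[q[1:],q[0]]).as_matrix();T[:3,3]=o["tool_pos"]
    return o,s,cloud(s,T@s["mount"])
def yaw(o):
    q=o["ee_rot"];return R.from_quat(np.r_[q[1:],q[0]]).as_matrix()
E
python3 - <<'E'
from h import *
s=pickle.load(open("top.pkl","rb"));W=cloud(s)
def rep(n,m):
    p=W[m&~np.isnan(W[...,0])]; r=cv2.minAreaRect(p[:,:2].astype(np.float32)); print(n,len(p),"mean",p.mean(0).round(1),"medz",np.median(p[:,2]).round(1),"rect",np.round(r[0],1),np.round(r[1],1),round(r[2],2))
v,u=np.mgrid[:384,:512]
box=lambda a,b,c,d:(u>=a)&(u<=c)&(v>=b)&(v<=d)
z=W[...,2]
cad=box(200,110,306,194)&(z>7);rep("caddy",cad)
n,l=cv2.connectedComponents((box(208,128,298,186)&(z>70)).astype(np.uint8))
for i in range(1,n):
    if (l==i).sum()>20: rep("obj%d"%i,l==i); print(np.nanpercentile(z[l==i],[5,50,95]), u[l==i].mean(), v[l==i].mean())
for x,y in((254,142),(228,140),(281,143)): print(W[y,x].round(1))
hsv=cv2.cvtColor(s["pixels"],cv2.COLOR_RGB2HSV)
n,l=cv2.connectedComponents((box(345,180,385,215)&(hsv[...,1]<60)).astype(np.uint8))
for i in range(1,n):
    if (l==i).sum()>20: rep("pad",l==i)
rep("tray",box(90,138,178,230)&(z>2.5)&(hsv[...,2]<110))
c=cv2.resize(s["pixels"][110:195,198:308],(770,595),interpolation=cv2.INTER_CUBIC);cv2.imwrite("pics/crop0.png",c[...,::-1])
E
```

```text
caddy 6375 mean [594.   13.4  38.3] medz 16.0 rect [598.5  15.3] [286.6 239.9] 87.24
obj1 51 mean [623.9   8.8  73.1] medz 72.7 rect [623.2   9.9] [18.8 21.6] 88.78
[70.6903577  72.74138885 76.3531728 ] 253.90196078431373 138.54901960784315
obj2 349 mean [564.1  88.3 122. ] medz 124.5 rect [567.5  89.6] [48.4 48.5] 72.99
[ 85.27146154 124.4505339  142.02710688] 223.4269340974212 157.83667621776505
obj3 440 mean [557.   14.7 125. ] medz 127.7 rect [560.6  14.3] [50.2 50.5] 78.06
[ 90.09231971 127.69654636 140.83237378] 252.3409090909091 159.68863636363636
obj4 365 mean [550.8 -55.  123.9] medz 129.1 rect [553.5 -56.3] [50.1 48.3] 87.39
[ 85.3295343  129.13417705 133.52971397] 279.6794520547945 161.5205479452055
[614.    8.8  75.2]
[629.9  80.   37. ]
[618.  -65.9  37.6]
pad 306 mean [ 461.4 -291.9   15.1] medz 15.3 rect [ 461.9 -292.2] [53.5 53.7] 48.72
tray 4935 mean [518.7 348.2   6.7] medz 5.8 rect [518.8 347.2] [203.2 221.5] 85.1
```

View pics/crop0.png

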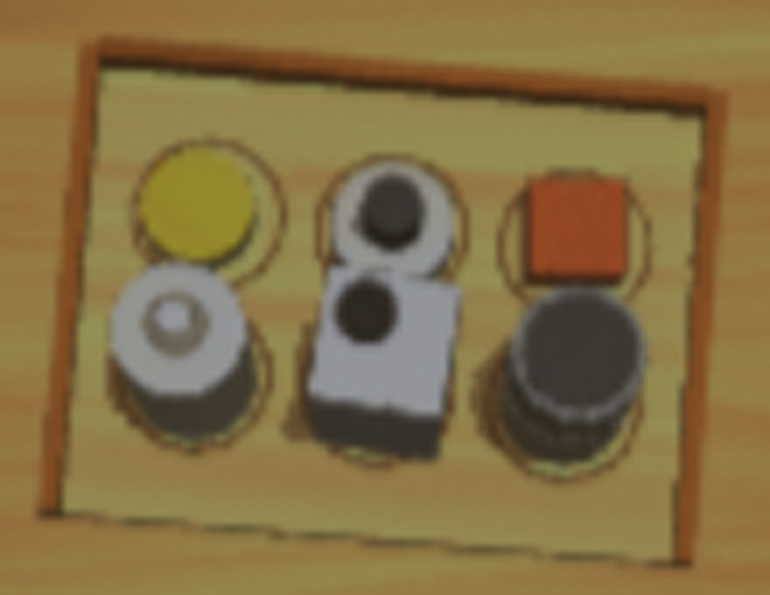

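The enlarged crop confirms the bottle at (178,330), tin at (385,340), can at (578,350) and weight knob at (392,210). Now I'll move above the caddy.

```bash
A='{"slide":[0.36,1,0.2],"delta_rot":[0,0,0.39]}'; python3 -m creep '[{"slide":[0.3,1,0.3],"delta_rot":[0,0,0.4]},{"slide":[0.3,1,0.3],"delta_rot":[0,0,0.4]},{"slide":[0.3,1,0.3],"delta_rot":[0,0,0.4]},{"slide":[0.3,1,0.3],"delta_rot":[0,0,0.4]},{"slide":[0.3,1,0.3],"delta_rot":[0,0,0.4]},{"slide":[0.3,1,0.3],"delta_rot":[0,0,0.4]},{"slide":[0.3,1,0.3],"delta_rot":[0,0,0.4]},{"slide":[0.3,1,0.3],"delta_rot":[0,0,0.4]},{"slide":[0.3,1,0.3],"delta_rot":[0,0,0.4]},{"slide":[0.3,1,0.3],"delta_rot":[0,0,0.4]}]' 1 40
python3 -m creep '[{"slide":[0.4,1,0.2],"delta_rot":[0,0,0.4]},{"slide":[0.4,1,0.2],"delta_rot":[0,0,0.4]},{"slide":[0.4,1,0.2],"delta_rot":[0,0,0.4]},{"slide":[0.4,1,0.2],"delta_rot":[0,0,0.4]},{"slide":[0.4,1,0.2],"delta_rot":[0,0,0.4]},{"slide":[0.4,1,0.2],"delta_rot":[0,0,0.4]},{"slide":[0.4,1,0.2],"delta_rot":[0,0,0.4]},{"slide":[0.4,1,0.2],"delta_rot":[0,0,0.4]},{"slide":[0.4,1,0],"delta_rot":[0,0,0.4]},{"slide":[0.4,1,0],"delta_rot":[0,0,0.4]}]'
python3 -m creep '[{"slide":[0.3,1,0],"delta_rot":[0,0,0.3]},{"slide":[0.2,1,0],"delta_rot":[0,0,0.2]},{"slide":[0,0,0],"delta_rot":[0,0,0]}]'
cat > look.py <<'E'
import sys
from h import *
from cell import manip
o,s,W=wrist(manip);M=yaw(o)
print("t",o["time_s"],"tcp",o["tool_pos"].round(1),"yaw",np.arctan2(M[1,0],M[0,0]).round(3),"z",M[:,2].round(4))
n=sys.argv[1];pickle.dump((o,s,W),open(n+".pkl","wb"));cv2.imwrite(f"pics/{n}.png",s["pixels"][...,::-1])
E
python3 look.py w1
```

```text
time_s: 1.35
tool_pos: [410.4, -348.7, 322.0]
ee_rot: [0.0, 0.892, 0.453, 0.0]
ft_force: [0.9, 0.0, 0.7]
opening: 85.5
gripper_force: 0.0
time_s: 2.6
tool_pos: [529.8, -48.7, 369.8]
ee_rot: [0.0, 0.758, 0.652, 0.0]
ft_force: [0.5, -1.0, 0.0]
opening: 85.5
gripper_force: 0.0
time_s: 2.98
tool_pos: [544.7, 13.4, 369.7]
ee_rot: [-0.0, 0.737, 0.676, 0.001]
ft_force: [-0.7, 0.1, 0.6]
opening: 85.1
gripper_force: 0.0
t 2.975 tcp [544.7  13.4 369.7] yaw 1.484 z [ 5.0e-04  1.3e-03 -1.0e+00]
```

View pics/w1.png

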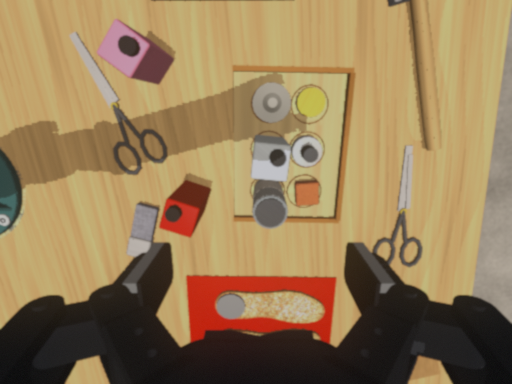

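Wrist view: bottle (271,101), tin (270,158), can (268,203) and weight (307,150), with the pad at (230,306). Everything is in view, so I'll measure positions from the depth image.

```bash
cat > meas.py <<'E'
import sys
from h import *
o,s,W=pickle.load(open(sys.argv[1]+".pkl","rb"));z=W[...,2]
def near(c,r,z0,z1):return (np.hypot(W[...,0]-c[0],W[...,1]-c[1])<r)&(z>z0)&(z<z1)
for n,c,r,a,b in(("bottle",(567,88),45,116,125),("tin",(559,14),45,122,130),("can",(553,-57),45,122,135),("knob",(622,9),30,66,80),("disc",(622,9),36,30,46),("pad",(461,-292),38,10.5,22)):
    p=W[near(c,r,a,b)]
    if len(p)<15: print(n,len(p));continue
    q=p[:,:2].astype(np.float32);R_=cv2.minAreaRect(q);print(n,len(p),"mid",((q.max(0)+q.min(0))/2).round(1),"ext",(q.max(0)-q.min(0)).round(1),"circ",np.round(cv2.minEnclosingCircle(q)[0],1),"rect",np.round(R_[0],1),np.round(R_[1],1),round(R_[2],1),"z",np.median(p[:,2]).round(1))
E
python3 meas.py w1; python3 - <<'E'
from h import *
o,s,W=pickle.load(open("w1.pkl","rb"));z=W[...,2]
for n,x,y in(("floor",550,60),("pad",461,-292),("bench",480,30)):
    m=np.hypot(W[...,0]-x,W[...,1]-y)<10;print(n,np.nanmedian(z[m]))
# front/back edges of the caddy back lip for yaw
m=(z>24)&(z<36)&(W[...,0]>665)&(W[...,0]<720)&(abs(W[...,1])<130);p=W[m];print(len(p),np.polyfit(p[:,1],p[:,0],1))
E
```

```text
bottle 576 mid [568.2  90.5] ext [48.4 48.8] circ [568.1  90.6] rect [568.2  90.4] [48.  47.8] 85.1 z 122.4
tin 1124 mid [561.3   6.2] ext [56.7 74.1] circ [559.3   8. ] rect [559.1   4.7] [71.2 50. ] 79.1 z 127.4
can 960 mid [555.1 -55. ] ext [48.8 49.9] circ [554.9 -55.3] rect [555.1 -55.2] [50.1 48. ] 85.3 z 130.1
knob 194 mid [623.7  11. ] ext [22.9 22.6] circ [624.1  10.6] rect [623.9  10.4] [22.7 22.5] 67.4 z 72.1
disc 507 mid [624.   10.7] ext [49.1 48.8] circ [623.9  10.4] rect [623.8  10.4] [48.7 48.8] 38.8 z 37.4
pad 605 mid [ 464.3 -291.4] ext [66.2 61.3] circ [ 464.8 -291.2] rect [ 464.9 -290.2] [59.7 65.3] 81.1 z 14.7
floor 12.323540114445677
pad 14.795803844774497
bench 442.4025281802806
877 [1.05212832e-01 6.86277809e+02]
```

```bash
python3 -m creep '[{"slide":[0.26,0.86,0],"delta_rot":[0,0,-0.05]},{"slide":[0.26,0.86,0],"delta_rot":[0,0,-0.05]},{"slide":[0.26,0.86,0],"delta_rot":[0,0,-0.05]},{"slide":[0,0,-1],"delta_rot":[0,0,0]},{"slide":[0,0,-1],"delta_rot":[0,0,0]},{"slide":[0,0,-1],"delta_rot":[0,0,0]},{"slide":[0,0,-1],"delta_rot":[0,0,0]},{"slide":[0,0,-1],"delta_rot":[0,0,0]},{"slide":[0,0,-1],"delta_rot":[0,0,0]},{"slide":[0,0,0],"delta_rot":[0,0,0]}]' 1 40
python3 look.py w2; python3 meas.py w2
python3 - <<'E'
from h import *
o,s,W=pickle.load(open("w1.pkl","rb"));z=W[...,2]
m=(abs(W[...,0]-559)<45)&(W[...,1]>-16)&(W[...,1]<55)&(z>122)&(z<132);p=W[m][:,:2].astype(np.float32)
for c in range(8,41,8): 
    pass
print(cv2.minAreaRect(p),len(p))
E
```

```text
time_s: 4.28
tool_pos: [566.3, 84.6, 187.3]
ee_rot: [-0.001, 0.746, 0.666, -0.003]
ft_force: [-1.1, -0.2, 0.4]
opening: 85.3
gripper_force: 0.0
t 4.275 tcp [566.3  84.6 187.3] yaw 1.457 z [-0.0054 -0.0023 -1.    ]
bottle 1564 mid [568.4  91.1] ext [49.  49.1] circ [568.3  91. ] rect [568.4  91. ] [49.5 48.6] 85.9 z 122.5
tin 2619 mid [561.4   6.8] ext [56.3 74.9] circ [560.    8.4] rect [559.2   5.1] [71.8 50.1] 79.3 z 127.4
can 10
knob 452 mid [623.9  11.2] ext [23.3 23.8] circ [624.   11.2] rect [624.   11.5] [23. 23.] 52.2 z 72.2
disc 1024 mid [623.8  12.3] ext [49.3 46.8] circ [624.   10.9] rect [623.5  13.5] [49.5 44.5] 14.4 z 37.4
pad 0
((561.0438842773438, 14.998706817626953), (50.2608757019043, 50.001399993896484), 79.11604309082031) 1129
```

```bash
python3 -m creep '[{"slide":[0.07,0.21,0],"delta_rot":[0,0,0]},{"slide":[0,0,-0.9],"delta_rot":[0,0,0]},{"slide":[0,0,-0.9],"delta_rot":[0,0,0]},{"slide":[0,0,-0.9],"delta_rot":[0,0,0]},{"slide":[0,0,-0.8],"delta_rot":[0,0,0]},{"slide":[0,0,0],"delta_rot":[0,0,0]},{"slide":[0,0,0],"delta_rot":[0,0,0]}]' 1 40
```

```text
time_s: 5.2
tool_pos: [571.6, 93.7, 85.8]
ee_rot: [0.001, 0.746, 0.666, 0.001]
ft_force: [0.5, 0.0, 0.1]
opening: 85.6
gripper_force: 0.0
```

```bash
python3 -m creep '[{"slide":[-0.11,-0.09,-0.1],"delta_rot":[0,0,0]},{"slide":[0,0,0],"delta_rot":[0,0,0]},{"slide":[0,0,0],"delta_rot":[0,0,0]}]'
```

```text
time_s: 5.58
tool_pos: [567.1, 90.2, 81.7]
ee_rot: [0.0, 0.746, 0.666, 0.0]
ft_force: [-0.7, -0.6, -1.0]
opening: 85.8
gripper_force: 0.0
```

```bash
python3 -m creep '[{"slide":[0.03,0,0],"delta_rot":[0,0,0]},{"slide":[0,0,0],"delta_rot":[0,0,0]},{"slide":[0,0,0],"delta_rot":[0,0,0]},{"slide":[0,0,0],"delta_rot":[0,0,0]},{"slide":[0,0,0],"delta_rot":[0,0,0]},{"slide":[0,0,0],"delta_rot":[0,0,0]},{"slide":[0,0,0],"delta_rot":[0,0,0]}]' -1 40
```

```text
time_s: 6.45
tool_pos: [568.3, 90.4, 81.5]
ee_rot: [0.0, 0.746, 0.666, 0.0]
ft_force: [1.5, 0.2, 3.1]
opening: 48.7
gripper_force: 41.8
```

```bash
python3 -m creep '[{"slide":[0,0,0.6],"delta_rot":[0,0,0]},{"slide":[0,0,1],"delta_rot":[0,0,0]},{"slide":[0,0.5,0.4],"delta_rot":[0,0,0]},{"slide":[-0.2,1,0],"delta_rot":[0,0,0]},{"slide":[-0.2,1,0],"delta_rot":[0,0,0]},{"slide":[-0.2,1,0],"delta_rot":[0,0,0]},{"slide":[-0.2,1,0],"delta_rot":[0,0,0]},{"slide":[-0.2,1,0],"delta_rot":[0,0,0]},{"slide":[-0.2,1,0],"delta_rot":[0,0,0]},{"slide":[-0.2,1,0],"delta_rot":[0,0,0]}]'
python3 -m creep '[{"slide":[-0.2,1,0],"delta_rot":[0,0,0]},{"slide":[-0.1,1,0],"delta_rot":[0,0,0]},{"slide":[0,0.7,0],"delta_rot":[0,0,0]},{"slide":[0,0.3,0],"delta_rot":[0,0,0]},{"slide":[0,0,-0.9],"delta_rot":[0,0,0]},{"slide":[0,0,-0.6],"delta_rot":[0,0,0]},{"slide":[0,0,-0.2],"delta_rot":[0,0,0]},{"slide":[0,0,0],"delta_rot":[0,0,0]},{"slide":[0,0,0],"delta_rot":[0,0,0]}]'
```

```text
time_s: 7.7
tool_pos: [524.2, 317.2, 140.9]
ee_rot: [-0.0, 0.745, 0.667, -0.001]
ft_force: [-0.0, 0.2, -3.1]
opening: 48.7
gripper_force: 42.4
time_s: 8.82
tool_pos: [517.4, 405.7, 91.1]
ee_rot: [-0.0, 0.746, 0.666, 0.001]
ft_force: [-1.0, -0.4, -2.3]
opening: 48.9
gripper_force: 42.3
```

```bash
python3 -m creep '[{"slide":[0,0,-0.3],"delta_rot":[0,0,0]},{"slide":[0,0,-0.2],"delta_rot":[0,0,0]},{"slide":[0,0,-0.05],"delta_rot":[0,0,0]},{"slide":[0,0,0],"delta_rot":[0,0,0]},{"slide":[0,0,0],"delta_rot":[0,0,0]}]'
```

```text
time_s: 9.45
tool_pos: [517.0, 405.5, 73.8]
ee_rot: [-0.0, 0.746, 0.666, 0.0]
ft_force: [-0.5, -0.3, -2.5]
opening: 48.7
gripper_force: 42.2
```

```bash
python3 -m creep '[{"slide":[0,0,-0.03],"delta_rot":[0,0,0]},{"slide":[0,0,0],"delta_rot":[0,0,0]},{"slide":[0,0,0],"delta_rot":[0,0,0]}]'
```

```text
time_s: 9.82
tool_pos: [517.1, 405.6, 73.6]
ee_rot: [0.0, 0.746, 0.666, 0.0]
ft_force: [-1.0, -2.2, 5.1]
opening: 48.6
gripper_force: 42.9
```

```bash
python3 -m creep '[{"slide":[0,0,0],"delta_rot":[0,0,0]},{"slide":[0,0,0],"delta_rot":[0,0,0]},{"slide":[0,0,0],"delta_rot":[0,0,0]},{"slide":[0,0,0],"delta_rot":[0,0,0]},{"slide":[0,0,0.5],"delta_rot":[0,0,0]},{"slide":[0,0,1],"delta_rot":[0,0,0]},{"slide":[0,0,1],"delta_rot":[0,0,0]},{"slide":[0,0,1],"delta_rot":[0,0,0]},{"slide":[0,-0.5,0.4],"delta_rot":[0,0,0]},{"slide":[0,-1,0],"delta_rot":[0,0,0]}]' 1
python3 -m creep '[{"slide":[0.2,-1,0],"delta_rot":[0,0,-0.1]},{"slide":[0.2,-1,0],"delta_rot":[0,0,-0.1]},{"slide":[0.2,-1,0],"delta_rot":[0,0,-0.1]},{"slide":[0.2,-1,0],"delta_rot":[0,0,-0.1]},{"slide":[0.2,-1,0],"delta_rot":[0,0,-0.1]},{"slide":[0.2,-1,0],"delta_rot":[0,0,-0.1]},{"slide":[0.2,-1,0],"delta_rot":[0,0,0]},{"slide":[0.1,-1,0],"delta_rot":[0,0,0]},{"slide":[0,-1,0],"delta_rot":[0,0,0]},{"slide":[0,-1,0],"delta_rot":[0,0,0]}]'
python3 -m creep '[{"slide":[0,-1,0],"delta_rot":[0,0,0]},{"slide":[0,-0.5,0],"delta_rot":[0,0,0]},{"slide":[0,0,0],"delta_rot":[0,0,0]},{"slide":[0,0,0],"delta_rot":[0,0,0]}]'
python3 look.py w3
python3 - <<'E'
from h import *
o,s,W=pickle.load(open("w3.pkl","rb"));z=W[...,2]
m=(abs(W[...,0]-561)<45)&(abs(W[...,1]-15)<38)&(z>122)&(z<132);n,l,st,c=cv2.connectedComponentsWithStats(m.astype(np.uint8))
for i in range(1,n):
    if st[i,4]>100:print(cv2.minAreaRect(W[l==i][:,:2].astype(np.float32)),st[i,4],W[l==i].mean(0))
E
sleep 0
```

```text
time_s: 11.08
tool_pos: [517.0, 360.8, 191.5]
ee_rot: [-0.0, 0.745, 0.667, 0.002]
ft_force: [0.2, -0.4, 0.3]
opening: 85.3
gripper_force: 0.0
time_s: 12.32
tool_pos: [560.8, 57.9, 189.6]
ee_rot: [-0.0, 0.769, 0.639, -0.001]
ft_force: [-0.1, -0.4, 0.3]
opening: 85.2
gripper_force: 0.0
time_s: 12.82
tool_pos: [561.8, 16.8, 190.0]
ee_rot: [-0.0, 0.769, 0.64, 0.0]
ft_force: [0.2, -0.7, 0.0]
opening: 85.4
gripper_force: 0.0
t 12.825 tcp [561.8  16.8 190. ] yaw 1.388 z [ 2.e-04  1.e-03 -1.e+00]
((561.249755859375, 15.65439224243164), (49.76359176635742, 50.12200927734375), 79.42980194091797) 3346 [559.28984625  16.70964566 127.29736834]
```

View pics/w3.png

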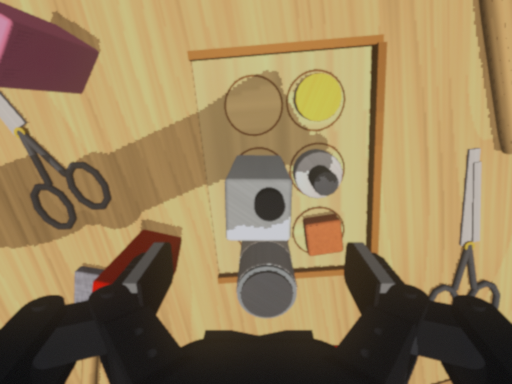

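The bottle's place is empty, the tin is at (258,205) with its cap at (268,203), and the tool is well aligned. Descending.

```bash
python3 -m creep '[{"slide":[-0.02,-0.04,-0.5],"delta_rot":[0,0,0]},{"slide":[0,0,-1],"delta_rot":[0,0,0]},{"slide":[0,0,-1],"delta_rot":[0,0,0]},{"slide":[0,0,-0.8],"delta_rot":[0,0,0]},{"slide":[0,0,-0.35],"delta_rot":[0,0,0]},{"slide":[0,0,0],"delta_rot":[0,0,0]},{"slide":[0,0,0],"delta_rot":[0,0,0]}]'
```

```text
time_s: 13.75
tool_pos: [561.9, 14.5, 81.0]
ee_rot: [0.0, 0.769, 0.639, 0.001]
ft_force: [-0.4, 0.4, -0.1]
opening: 85.5
gripper_force: 0.0
```

```bash
python3 -m creep '[{"slide":[-0.02,0.03,0],"delta_rot":[0,0,0]},{"slide":[0,0,0],"delta_rot":[0,0,0]},{"slide":[0,0,0],"delta_rot":[0,0,0]},{"slide":[0,0,0],"delta_rot":[0,0,0]},{"slide":[0,0,0],"delta_rot":[0,0,0]},{"slide":[0,0,0],"delta_rot":[0,0,0]},{"slide":[0,0,0],"delta_rot":[0,0,0]}]' -1 40
python3 -m creep '[{"slide":[0,0,0.2],"delta_rot":[0,0,0]},{"slide":[0,0,0.6],"delta_rot":[0,0,0]},{"slide":[0,0,1],"delta_rot":[0,0,0]},{"slide":[0,0.5,0.4],"delta_rot":[0,0,0]},{"slide":[0,1,0],"delta_rot":[0,0,0]},{"slide":[0,1,0],"delta_rot":[0,0,0]},{"slide":[0,1,0],"delta_rot":[0,0,0]},{"slide":[0,1,0],"delta_rot":[0,0,0]},{"slide":[0,1,0],"delta_rot":[0,0,0]},{"slide":[0,1,0],"delta_rot":[0,0,0]}]'
```

```text
time_s: 14.62
tool_pos: [561.4, 15.1, 81.2]
ee_rot: [0.0, 0.769, 0.639, 0.001]
ft_force: [-0.3, -0.1, 5.4]
opening: 49.7
gripper_force: 42.5
time_s: 15.88
tool_pos: [559.7, 212.3, 146.3]
ee_rot: [-0.0, 0.769, 0.64, -0.0]
ft_force: [0.6, -0.2, -3.2]
opening: 49.5
gripper_force: 42.5
```

```bash
python3 -m creep '[{"slide":[0,1,0],"delta_rot":[0,0,0]},{"slide":[0,1,0],"delta_rot":[0,0,0]},{"slide":[0,1,0],"delta_rot":[0,0,0]},{"slide":[0,1,-0.3],"delta_rot":[0,0,0]},{"slide":[0,0.4,-0.6],"delta_rot":[0,0,0]},{"slide":[0,0,-0.8],"delta_rot":[0,0,0]},{"slide":[0,0,-0.5],"delta_rot":[0,0,0]},{"slide":[0,0,-0.2],"delta_rot":[0,0,0]},{"slide":[0,0,0],"delta_rot":[0,0,0]},{"slide":[0,0,0],"delta_rot":[0,0,0]}]'
python3 -m creep '[{"slide":[0,0,-0.04],"delta_rot":[0,0,0]},{"slide":[0,0,0],"delta_rot":[0,0,0]},{"slide":[0,0,0],"delta_rot":[0,0,0]}]'
```

```text
time_s: 17.12
tool_pos: [561.2, 341.9, 74.8]
ee_rot: [0.0, 0.769, 0.639, 0.001]
ft_force: [-0.2, -0.8, -3.3]
opening: 49.5
gripper_force: 42.4
time_s: 17.5
tool_pos: [560.7, 342.1, 73.3]
ee_rot: [0.0, 0.769, 0.639, 0.0]
ft_force: [-0.3, 0.1, -3.5]
opening: 49.6
gripper_force: 42.4
```

```bash
python3 -m creep '[{"slide":[0,0,-0.03],"delta_rot":[0,0,0]},{"slide":[0,0,0],"delta_rot":[0,0,0]},{"slide":[0,0,0],"delta_rot":[0,0,0]}]'
```

```text
time_s: 17.88
tool_pos: [560.7, 342.0, 73.2]
ee_rot: [0.0, 0.769, 0.639, 0.0]
ft_force: [-1.2, -1.1, 5.2]
opening: 49.6
gripper_force: 43.2
```

```bash
python3 -m creep '[{"slide":[0,0,0],"delta_rot":[0,0,0]},{"slide":[0,0,0],"delta_rot":[0,0,0]},{"slide":[0,0,0],"delta_rot":[0,0,0]},{"slide":[0,0,0],"delta_rot":[0,0,0]},{"slide":[0,0,0.5],"delta_rot":[0,0,0]},{"slide":[0,0,1],"delta_rot":[0,0,0]},{"slide":[0,0,1],"delta_rot":[0,0,0]},{"slide":[0,0,1],"delta_rot":[0,0,0]},{"slide":[0,-0.5,0.4],"delta_rot":[0,0,0]},{"slide":[0,-1,0],"delta_rot":[0,0,0]}]' 1
python3 -m creep '[{"slide":[0,-1,0],"delta_rot":[0,0,0.1]},{"slide":[0,-1,0],"delta_rot":[0,0,0.1]},{"slide":[0,-1,0],"delta_rot":[0,0,0.1]},{"slide":[0,-1,0],"delta_rot":[0,0,0.1]},{"slide":[0,-1,0],"delta_rot":[0,0,0.1]},{"slide":[0,-1,0],"delta_rot":[0,0,0.1]},{"slide":[0,-1,0],"delta_rot":[0,0,0]},{"slide":[-0.1,-1,0],"delta_rot":[0,0,0]},{"slide":[-0.1,-1,0],"delta_rot":[0,0,0]},{"slide":[0,-1,0],"delta_rot":[0,0,0]}]'
python3 -m creep '[{"slide":[0,-1,0],"delta_rot":[0,0,0]},{"slide":[0,-0.7,0],"delta_rot":[0,0,0]},{"slide":[0,0,0],"delta_rot":[0,0,0]},{"slide":[0,0,0],"delta_rot":[0,0,0]}]'
python3 look.py w4;python3 meas.py w4|grep -E "can|knob|disc"
```

```text
time_s: 19.12
tool_pos: [561.0, 297.6, 190.9]
ee_rot: [0.0, 0.768, 0.64, 0.002]
ft_force: [-0.5, -1.3, -0.1]
opening: 85.4
gripper_force: 0.0
time_s: 20.38
tool_pos: [553.2, -5.3, 189.0]
ee_rot: [-0.0, 0.746, 0.666, -0.001]
ft_force: [-0.1, 0.4, -0.4]
opening: 85.0
gripper_force: 0.0
time_s: 20.88
tool_pos: [554.2, -53.3, 189.2]
ee_rot: [-0.0, 0.745, 0.667, 0.0]
ft_force: [0.3, 0.7, -0.3]
opening: 85.3
gripper_force: 0.0
t 20.875 tcp [554.2 -53.3 189.2] yaw 1.459 z [-4.e-04  5.e-04 -1.e+00]
can 3351 mid [555.  -55.3] ext [50.2 50.3] circ [555.1 -55.2] rect [555.2 -55. ] [49.4 49.5] 57.0 z 130.2
knob 628 mid [623.6  10.7] ext [22.9 23.5] circ [623.9  10.4] rect [623.8  10.6] [23.  22.9] 75.6 z 72.2
disc 1400 mid [623.9  10.5] ext [49.5 49.3] circ [624.   10.6] rect [623.8  10.6] [49.4 48.8] 40.3 z 37.3
```

```bash
python3 -m creep '[{"slide":[0.02,-0.06,-0.5],"delta_rot":[0,0,0]},{"slide":[0,0,-1],"delta_rot":[0,0,0]},{"slide":[0,0,-1],"delta_rot":[0,0,0]},{"slide":[0,0,-0.8],"delta_rot":[0,0,0]},{"slide":[0,0,-0.3],"delta_rot":[0,0,0]},{"slide":[0,0,0],"delta_rot":[0,0,0]},{"slide":[0,0,0],"delta_rot":[0,0,0]}]'
```

```text
time_s: 21.8
tool_pos: [556.0, -55.5, 82.0]
ee_rot: [0.001, 0.745, 0.667, 0.001]
ft_force: [0.8, -0.2, 0.5]
opening: 85.4
gripper_force: 0.0
```

```bash
python3 -m creep '[{"slide":[-0.02,0,0],"delta_rot":[0,0,0]},{"slide":[0,0,0],"delta_rot":[0,0,0]},{"slide":[0,0,0],"delta_rot":[0,0,0]},{"slide":[0,0,0],"delta_rot":[0,0,0]},{"slide":[0,0,0],"delta_rot":[0,0,0]},{"slide":[0,0,0],"delta_rot":[0,0,0]},{"slide":[0,0,0],"delta_rot":[0,0,0]}]' -1 40
python3 -m creep '[{"slide":[0,0,0.2],"delta_rot":[0,0,0]},{"slide":[0,0,0.6],"delta_rot":[0,0,0]},{"slide":[0,0,1],"delta_rot":[0,0,0]},{"slide":[0,0.5,0.4],"delta_rot":[0,0,0]},{"slide":[0,1,0],"delta_rot":[0,0,0]},{"slide":[0,1,0],"delta_rot":[0,0,0]},{"slide":[0,1,0],"delta_rot":[0,0,0]},{"slide":[-0.2,1,0],"delta_rot":[0,0,0]},{"slide":[-0.2,1,0],"delta_rot":[0,0,0]},{"slide":[-0.2,1,0],"delta_rot":[0,0,0]}]'
python3 -m creep '[{"slide":[-0.2,1,0],"delta_rot":[0,0,0]},{"slide":[-0.2,1,0],"delta_rot":[0,0,0]},{"slide":[-0.2,1,0],"delta_rot":[0,0,0]},{"slide":[0,1,0],"delta_rot":[0,0,0]},{"slide":[0,0.9,-0.3],"delta_rot":[0,0,0]},{"slide":[0,0,-0.8],"delta_rot":[0,0,0]},{"slide":[0,0,-0.8],"delta_rot":[0,0,0]},{"slide":[0,0,-0.3],"delta_rot":[0,0,0]},{"slide":[0,0,0],"delta_rot":[0,0,0]},{"slide":[0,0,0],"delta_rot":[0,0,0]}]'
```

```text
time_s: 22.68
tool_pos: [555.2, -55.9, 82.1]
ee_rot: [0.0, 0.746, 0.666, 0.0]
ft_force: [-0.9, -0.6, 6.1]
opening: 50.3
gripper_force: 41.3
time_s: 23.92
tool_pos: [535.6, 141.5, 147.3]
ee_rot: [-0.0, 0.745, 0.667, -0.0]
ft_force: [0.0, 0.2, -2.6]
opening: 50.0
gripper_force: 42.5
time_s: 25.18
tool_pos: [519.1, 286.9, 82.2]
ee_rot: [0.0, 0.746, 0.666, 0.001]
ft_force: [0.7, 0.8, -2.4]
opening: 49.9
gripper_force: 42.4
```

```bash
python3 -m creep '[{"slide":[0,0,-0.2],"delta_rot":[0,0,0]},{"slide":[0,0,-0.05],"delta_rot":[0,0,0]},{"slide":[0,0,-0.03],"delta_rot":[0,0,0]},{"slide":[0,0,0],"delta_rot":[0,0,0]}]'
```

```text
time_s: 25.68
tool_pos: [518.8, 286.2, 74.1]
ee_rot: [0.0, 0.746, 0.666, 0.0]
ft_force: [-1.4, -1.5, 6.5]
opening: 50.4
gripper_force: 43.5
```

```bash
python3 -m creep '[{"slide":[0,0,0],"delta_rot":[0,0,0]},{"slide":[0,0,0],"delta_rot":[0,0,0]},{"slide":[0,0,0],"delta_rot":[0,0,0]},{"slide":[0,0,0],"delta_rot":[0,0,0]},{"slide":[0,0,0.5],"delta_rot":[0,0,0]},{"slide":[0,0,1],"delta_rot":[0,0,0]},{"slide":[0,0,1],"delta_rot":[0,0,0]},{"slide":[0,0,1],"delta_rot":[0,0,0]},{"slide":[0,-0.5,0.4],"delta_rot":[0,0,0]},{"slide":[0,-1,0],"delta_rot":[0,0,0]}]' 1
python3 -m creep '[{"slide":[0.4,-1,0],"delta_rot":[0,0,0]},{"slide":[0.5,-1,0],"delta_rot":[0,0,0]},{"slide":[0.5,-1,0],"delta_rot":[0,0,0]},{"slide":[0.5,-1,0],"delta_rot":[0,0,0]},{"slide":[0.5,-1,0],"delta_rot":[0,0,0]},{"slide":[0.5,-1,0],"delta_rot":[0,0,0]},{"slide":[0.5,-1,0],"delta_rot":[0,0,0]},{"slide":[0.1,-0.7,0],"delta_rot":[0,0,0]},{"slide":[0,0,0],"delta_rot":[0,0,0]},{"slide":[0,0,0],"delta_rot":[0,0,0]}]'
python3 look.py w5;python3 meas.py w5|grep -E "knob|disc"
```

```text
time_s: 26.92
tool_pos: [519.1, 241.5, 191.4]
ee_rot: [0.0, 0.745, 0.667, 0.001]
ft_force: [-0.2, -0.8, -0.5]
opening: 85.4
gripper_force: 0.0
time_s: 28.18
tool_pos: [622.7, 11.8, 189.8]
ee_rot: [-0.001, 0.745, 0.667, 0.0]
ft_force: [0.4, -0.3, -0.3]
opening: 85.0
gripper_force: 0.0
t 28.175 tcp [622.7  11.8 189.8] yaw 1.46 z [-9.0e-04  1.1e-03 -1.0e+00]
knob 503 mid [624.3  10.8] ext [23.7 23.5] circ [624.3  10.6] rect [624.2  10.9] [22.9 23. ] 47.1 z 72.3
disc 1125 mid [624.1  10.6] ext [49.  49.7] circ [624.3  10.7] rect [624.1  10.9] [49.5 48.4] 83.3 z 37.4
```

View pics/w5.png

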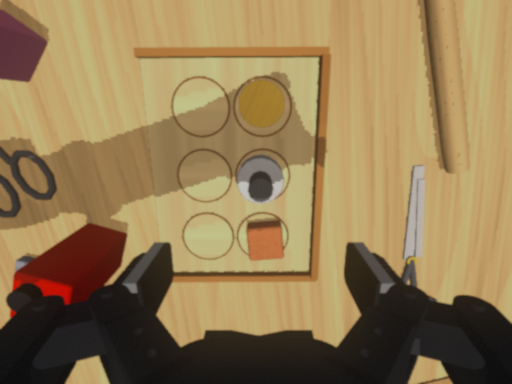

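The front row is empty and the weight's knob is at (261,186). Descending on it.

```bash
python3 -m creep '[{"slide":[0.03,-0.03,-1],"delta_rot":[0,0,0]},{"slide":[0,0,-1],"delta_rot":[0,0,0]},{"slide":[0,0,-1],"delta_rot":[0,0,0]},{"slide":[0,0,-1],"delta_rot":[0,0,0]},{"slide":[0,0,-0.7],"delta_rot":[0,0,0]},{"slide":[0,0,-0.2],"delta_rot":[0,0,0]},{"slide":[0,0,0],"delta_rot":[0,0,0]},{"slide":[0,0,0],"delta_rot":[0,0,0]}]'
```

```text
time_s: 29.22
tool_pos: [625.5, 9.6, 44.0]
ee_rot: [0.001, 0.746, 0.666, 0.001]
ft_force: [0.4, -0.5, -0.3]
opening: 85.5
gripper_force: 0.0
```

```bash
python3 -m creep '[{"slide":[-0.04,0.04,-0.1],"delta_rot":[0,0,0]},{"slide":[0,0,0],"delta_rot":[0,0,0]},{"slide":[0,0,0],"delta_rot":[0,0,0]}]'
python3 -m creep '[{"slide":[0,0,0],"delta_rot":[0,0,0]},{"slide":[0,0,0],"delta_rot":[0,0,0]},{"slide":[0,0,0],"delta_rot":[0,0,0]},{"slide":[0,0,0],"delta_rot":[0,0,0]},{"slide":[0,0,0],"delta_rot":[0,0,0]},{"slide":[0,0,0],"delta_rot":[0,0,0]},{"slide":[0,0,0],"delta_rot":[0,0,0]},{"slide":[0,0,0],"delta_rot":[0,0,0]},{"slide":[0,0,0],"delta_rot":[0,0,0]},{"slide":[0,0,0],"delta_rot":[0,0,0]}]' -1 50
```

```text
time_s: 29.6
tool_pos: [623.4, 10.5, 40.1]
ee_rot: [0.0, 0.746, 0.666, 0.0]
ft_force: [0.3, -0.4, -0.1]
opening: 85.4
gripper_force: 0.0
time_s: 30.85
tool_pos: [623.7, 10.5, 40.1]
ee_rot: [0.0, 0.746, 0.666, 0.0]
ft_force: [1.5, -0.6, 2.1]
opening: 22.6
gripper_force: 49.0
```

```bash
python3 -m creep '[{"slide":[0,0,0.2],"delta_rot":[0,0,0]},{"slide":[0,0,0.8],"delta_rot":[0,0,0]},{"slide":[0,0,1],"delta_rot":[0,0,0]},{"slide":[0,0,1],"delta_rot":[0,0,0]},{"slide":[0,-0.5,1],"delta_rot":[0,0,0]},{"slide":[0,-1,0],"delta_rot":[0,0,0]},{"slide":[0,-1,0],"delta_rot":[0,0,0]},{"slide":[0,-1,0],"delta_rot":[0,0,0]},{"slide":[0,-1,0],"delta_rot":[0,0,0]},{"slide":[0,-1,0],"delta_rot":[0,0,0]}]'
python3 -m creep '[{"slide":[-0.4,-1,0],"delta_rot":[0,0,0]},{"slide":[-0.6,-1,0],"delta_rot":[0,0,0]},{"slide":[-0.7,-1,0],"delta_rot":[0,0,0]},{"slide":[-0.7,-1,0],"delta_rot":[0,0,0]},{"slide":[-0.8,-1,0],"delta_rot":[0,0,0]},{"slide":[-0.8,-1,0],"delta_rot":[0,0,0]},{"slide":[-0.8,-1,0],"delta_rot":[0,0,0]},{"slide":[-0.5,-0.5,0],"delta_rot":[0,0,0]},{"slide":[0,0,0],"delta_rot":[0,0,0]},{"slide":[0,0,0],"delta_rot":[0,0,0]}]'
python3 look.py w6; python3 - <<'E'
from h import *
for f in("w1","w6"):
    o,s,W=pickle.load(open(f+".pkl","rb"));hsv=cv2.cvtColor(s["pixels"],cv2.COLOR_RGB2HSV)
    m=(np.hypot(W[...,0]-463,W[...,1]+291)<50)&(W[...,2]<30)&(hsv[...,1]<70)
    n,l,st,c=cv2.connectedComponentsWithStats(m.astype(np.uint8))
    if n<2: print("none");continue
    i=1+st[1:,4].argmax();p=W[l==i];q=p[:,:2].astype(np.float32);print(f,len(p),"circ",cv2.minEnclosingCircle(q),"mid",(q.max(0)+q.min(0))/2,"ext",q.max(0)-q.min(0),"mean",p.mean(0),c[i])
E
```

```text
time_s: 32.1
tool_pos: [621.4, -155.1, 158.8]
ee_rot: [-0.001, 0.745, 0.667, -0.001]
ft_force: [-0.2, 0.3, -4.0]
opening: 23.0
gripper_force: 49.7
time_s: 33.35
tool_pos: [465.7, -377.4, 159.9]
ee_rot: [-0.0, 0.745, 0.667, 0.001]
ft_force: [-0.4, 0.8, -3.7]
opening: 22.9
gripper_force: 49.6
t 33.35 tcp [ 465.7 -377.4  159.9] yaw 1.461 z [ 0.0011  0.0015 -1.    ]
w1 564 circ ((469.3429260253906, -292.101318359375), 35.50374984741211) mid [ 467.72446 -290.16522] ext [67.51526 54.41101] mean [ 463.2372318  -289.72679539   14.60453641] [231.15425532 305.81205674]
w6 3054 circ ((462.10882568359375, -290.927490234375), 29.188173294067383) mid [ 461.6668 -290.6469] ext [56.216095 57.360504] mean [ 461.84185145 -290.51645138   14.44914485] [244.16273739  92.87164375]
```

View pics/w6.png

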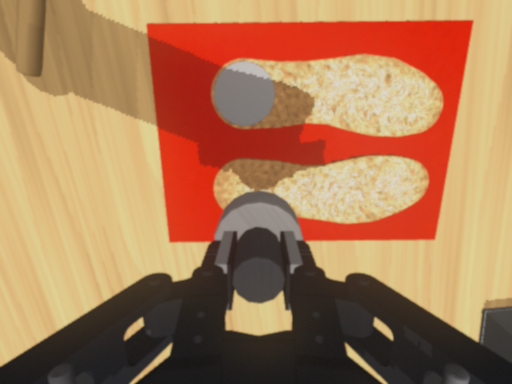

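The heel pad is at (244,93), which puts it at (461.8, -290.6) with its top at z≈14.5. The weight hangs upright in the grip.

```bash
python3 -m creep '[{"slide":[-0.13,0.9,0],"delta_rot":[0,0,0]},{"slide":[0,1,0],"delta_rot":[0,0,0]},{"slide":[0,0.8,-0.5],"delta_rot":[0,0,0]},{"slide":[0,0.2,-1],"delta_rot":[0,0,0]},{"slide":[0,0,-1],"delta_rot":[0,0,0]},{"slide":[0,0,-0.7],"delta_rot":[0,0,0]},{"slide":[0,0,-0.2],"delta_rot":[0,0,0]},{"slide":[0,0,0],"delta_rot":[0,0,0]},{"slide":[0,0,0],"delta_rot":[0,0,0]}]'
```

```text
time_s: 34.52
tool_pos: [461.6, -292.5, 58.8]
ee_rot: [0.001, 0.745, 0.667, 0.0]
ft_force: [-0.1, -0.1, -4.1]
opening: 22.2
gripper_force: 49.5
```

```bash
python3 -m creep '[{"slide":[0.01,0.06,-0.3],"delta_rot":[0,0,0]},{"slide":[0,0,-0.12],"delta_rot":[0,0,0]},{"slide":[0,0,-0.05],"delta_rot":[0,0,0]},{"slide":[0,0,0],"delta_rot":[0,0,0]},{"slide":[0,0,0],"delta_rot":[0,0,0]}]'
```

```text
time_s: 35.15
tool_pos: [460.9, -290.7, 43.9]
ee_rot: [0.0, 0.746, 0.666, 0.0]
ft_force: [0.0, -0.1, -3.7]
opening: 22.7
gripper_force: 49.6
```

```bash
python3 -m creep '[{"slide":[0.02,0,-0.04],"delta_rot":[0,0,0]},{"slide":[0,0,0],"delta_rot":[0,0,0]},{"slide":[0,0,0],"delta_rot":[0,0,0]}]'
```

```text
time_s: 35.52
tool_pos: [461.4, -290.7, 42.6]
ee_rot: [0.0, 0.746, 0.666, 0.0]
ft_force: [0.5, -0.7, -4.1]
opening: 22.5
gripper_force: 49.6
```

```bash
python3 -m creep '[{"slide":[0,0,-0.03],"delta_rot":[0,0,0]},{"slide":[0,0,0],"delta_rot":[0,0,0]},{"slide":[0,0,0],"delta_rot":[0,0,0]}]'
```

```text
time_s: 35.9
tool_pos: [461.5, -290.8, 42.0]
ee_rot: [0.0, 0.746, 0.666, -0.0]
ft_force: [-0.7, -0.3, 2.7]
opening: 22.6
gripper_force: 50.2
```

```bash
python3 -m creep '[{"slide":[0,0,0],"delta_rot":[0,0,0]},{"slide":[0,0,0],"delta_rot":[0,0,0]},{"slide":[0,0,0],"delta_rot":[0,0,0]},{"slide":[0,0,0],"delta_rot":[0,0,0]},{"slide":[0,0,0.5],"delta_rot":[0,0,0]},{"slide":[0,0,1],"delta_rot":[0,0,0]},{"slide":[0,0,1],"delta_rot":[0,0,0]},{"slide":[0,0,1],"delta_rot":[0,0,0]},{"slide":[0,0,1],"delta_rot":[0,0,0]},{"slide":[0,0.5,0.5],"delta_rot":[0,0,0]}]' 1
python3 -m creep '[{"slide":[0.2,1,0],"delta_rot":[0,0,0]},{"slide":[0.2,1,0],"delta_rot":[0,0,0]},{"slide":[0.2,1,0],"delta_rot":[0,0,0]},{"slide":[0.2,1,0],"delta_rot":[0,0,0]},{"slide":[0.2,1,0],"delta_rot":[0,0,0]},{"slide":[0.2,1,0],"delta_rot":[0,0,0]},{"slide":[0.2,1,0],"delta_rot":[0,0,0]},{"slide":[0.2,1,0],"delta_rot":[0,0,0]},{"slide":[0.2,1,0],"delta_rot":[0,0,0]},{"slide":[0.1,1,0],"delta_rot":[0,0,0]}]'
python3 -m creep '[{"slide":[0,1,0],"delta_rot":[0,0,0]},{"slide":[0,1,0],"delta_rot":[0,0,0]},{"slide":[0,1,0],"delta_rot":[0,0,0]},{"slide":[0,1,0],"delta_rot":[0,0,0]},{"slide":[0,1,0],"delta_rot":[0,0,0]},{"slide":[0,1,0],"delta_rot":[0,0,0]},{"slide":[0,1,0],"delta_rot":[0,0,0]},{"slide":[0,1,0],"delta_rot":[0,0,0]},{"slide":[0,0.7,0],"delta_rot":[0,0,0]},{"slide":[0,0,0],"delta_rot":[0,0,0]}]'
python3 look.py w7; cat > top.py <<'E'
import sys
from h import *
from cell import manip
s=manip.snapshot("top");W=cloud(s);pickle.dump((0,s,W),open(sys.argv[1]+".pkl","wb"));cv2.imwrite(f"pics/{sys.argv[1]}.png",s["pixels"][...,::-1])
E
python3 top.py t7; python3 - <<'E'
from h import *
o,s,W=pickle.load(open("t7.pkl","rb"));z=W[...,2]
for n,a,b in(("knob",65,85),("disc",34,48)):
    p=W[(np.hypot(W[...,0]-461,W[...,1]+291)<45)&(z>a)&(z<b)];print(n,len(p),p.mean(0),cv2.minEnclosingCircle(p[:,:2].astype(np.float32)))
o,s,W=pickle.load(open("w7.pkl","rb"));z=W[...,2]
for n,c,a,b in(("can",(519,286),114,128),("tin",(561,342),114,124),("bottle",(517,405),108,118)):
    p=W[(np.hypot(W[...,0]-c[0],W[...,1]-c[1])<38)&(z>a)&(z<b)][:,:2].astype(np.float32);print(n,len(p),cv2.minAreaRect(p) if len(p) else 0)
E
```

```text
time_s: 37.15
tool_pos: [462.0, -276.7, 194.1]
ee_rot: [0.002, 0.746, 0.665, 0.0]
ft_force: [0.2, 0.8, -0.9]
opening: 85.5
gripper_force: 0.0
time_s: 38.4
tool_pos: [517.5, 26.4, 191.7]
ee_rot: [-0.0, 0.745, 0.667, -0.0]
ft_force: [0.8, -0.7, 0.4]
opening: 85.4
gripper_force: 0.0
time_s: 39.65
tool_pos: [517.3, 287.5, 191.8]
ee_rot: [-0.0, 0.744, 0.668, 0.0]
ft_force: [0.7, 0.1, -0.0]
opening: 85.4
gripper_force: 0.0
t 39.65 tcp [517.3 287.5 191.8] yaw 1.463 z [-4.e-04  9.e-04 -1.e+00]
knob 67 [ 461.53183243 -290.05259394   73.88512103] ((461.03973388671875, -290.4588317871094), 12.060997009277344)
disc 180 [ 460.20760824 -287.73763521   39.83904146] ((461.4016418457031, -290.77288818359375), 25.20380973815918)
can 3086 ((519.23779296875, 286.81787109375), (49.5104866027832, 48.93497848510742), 84.90484619140625)
tin 3862 ((560.8416137695312, 342.1373291015625), (50.05908966064453, 50.371212005615234), 79.23858642578125)
bottle 2495 ((517.4231567382812, 405.59552001953125), (48.72093200683594, 49.04340362548828), 82.25732421875)
```

View pics/t7.png

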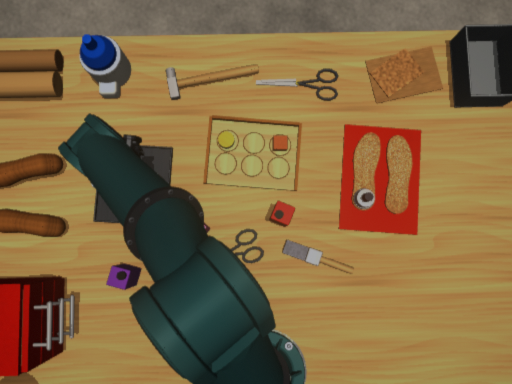

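The weight at (365,199) is centred on the pad, and the caddy's front row is clear. Now I'll return the can.

```bash
python3 -m creep '[{"slide":[0.04,-0.02,-0.6],"delta_rot":[0,0,0]},{"slide":[0,0,-1],"delta_rot":[0,0,0]},{"slide":[0,0,-1],"delta_rot":[0,0,0]},{"slide":[0,0,-0.8],"delta_rot":[0,0,0]},{"slide":[0,0,-0.4],"delta_rot":[0,0,0]},{"slide":[0,0,0],"delta_rot":[0,0,0]},{"slide":[0,0,0],"delta_rot":[0,0,0]}]' 1
python3 -m creep '[{"slide":[0,0,0],"delta_rot":[0,0,0]},{"slide":[0,0,0],"delta_rot":[0,0,0]},{"slide":[0,0,0],"delta_rot":[0,0,0]},{"slide":[0,0,0],"delta_rot":[0,0,0]},{"slide":[0,0,0],"delta_rot":[0,0,0]},{"slide":[0,0,0],"delta_rot":[0,0,0]},{"slide":[0,0,0],"delta_rot":[0,0,0]}]' -1 40
```

```text
time_s: 40.62
tool_pos: [520.2, 284.8, 78.3]
ee_rot: [0.0, 0.746, 0.666, 0.001]
ft_force: [0.1, 0.1, -0.9]
opening: 85.5
gripper_force: 0.0
time_s: 41.5
tool_pos: [519.8, 285.1, 78.6]
ee_rot: [0.0, 0.746, 0.666, 0.0]
ft_force: [-0.9, -0.5, 6.3]
opening: 50.1
gripper_force: 40.9
```

```bash
python3 -m creep '[{"slide":[0,0,0.2],"delta_rot":[0,0,0]},{"slide":[0,0,0.6],"delta_rot":[0,0,0]},{"slide":[0,0,1],"delta_rot":[0,0,0]},{"slide":[0,-0.5,0.4],"delta_rot":[0,0,0]},{"slide":[0.2,-1,0],"delta_rot":[0,0,0]},{"slide":[0.2,-1,0],"delta_rot":[0,0,0]},{"slide":[0.2,-1,0],"delta_rot":[0,0,0]},{"slide":[0.2,-1,0],"delta_rot":[0,0,0]},{"slide":[0.2,-1,0],"delta_rot":[0,0,0]},{"slide":[0.2,-1,0],"delta_rot":[0,0,0]}]'
python3 -m creep '[{"slide":[0,-1,0],"delta_rot":[0,0,0]},{"slide":[0,-1,0],"delta_rot":[0,0,0]},{"slide":[0,-1,0],"delta_rot":[0,0,0]},{"slide":[0,-1,0],"delta_rot":[0,0,0]},{"slide":[0,-0.8,0],"delta_rot":[0,0,0]},{"slide":[0,0,-0.8],"delta_rot":[0,0,0]},{"slide":[0,0,-0.6],"delta_rot":[0,0,0]},{"slide":[0,0,-0.2],"delta_rot":[0,0,0]},{"slide":[0,0,0],"delta_rot":[0,0,0]},{"slide":[0,0,0],"delta_rot":[0,0,0]}]'
```

```text
time_s: 42.75
tool_pos: [554.9, 87.0, 143.6]
ee_rot: [0.0, 0.746, 0.666, -0.001]
ft_force: [-0.5, 0.6, -3.0]
opening: 50.4
gripper_force: 42.4
time_s: 44.0
tool_pos: [556.1, -53.9, 96.2]
ee_rot: [0.0, 0.745, 0.667, 0.0]
ft_force: [0.6, 0.4, -1.8]
opening: 49.9
gripper_force: 42.4
```

```bash
python3 -m creep '[{"slide":[-0.03,-0.1,-0.2],"delta_rot":[0,0,0]},{"slide":[0,0,-0.08],"delta_rot":[0,0,0]},{"slide":[0,0,0],"delta_rot":[0,0,0]},{"slide":[0,0,0],"delta_rot":[0,0,0]}]'
```

```text
time_s: 44.5
tool_pos: [554.8, -57.2, 87.4]
ee_rot: [0.0, 0.746, 0.666, 0.0]
ft_force: [0.2, 0.9, -2.4]
opening: 50.2
gripper_force: 42.4
```

```bash
python3 -m creep '[{"slide":[0.01,0.01,-0.04],"delta_rot":[0,0,0]},{"slide":[0,0,0],"delta_rot":[0,0,0]},{"slide":[0,0,0],"delta_rot":[0,0,0]}]'
```

```text
time_s: 44.88
tool_pos: [555.1, -57.0, 86.6]
ee_rot: [0.0, 0.746, 0.666, -0.0]
ft_force: [-2.1, -0.6, 5.0]
opening: 49.9
gripper_force: 42.7
```

```bash
python3 -m creep '[{"slide":[0,0,0],"delta_rot":[0,0,0]},{"slide":[0,0,0],"delta_rot":[0,0,0]},{"slide":[0,0,0],"delta_rot":[0,0,0]},{"slide":[0,0,0],"delta_rot":[0,0,0]},{"slide":[0,0,0.5],"delta_rot":[0,0,0]},{"slide":[0,0,1],"delta_rot":[0,0,0]},{"slide":[0,0,1],"delta_rot":[0,0,0]},{"slide":[0,0,1],"delta_rot":[0,0,0]},{"slide":[0,0,0],"delta_rot":[0,0,0]}]' 1
python3 look.py w8;python3 meas.py w8|grep can
python3 -m creep '[{"slide":[0,1,0],"delta_rot":[0,0,-0.1]},{"slide":[0,1,0],"delta_rot":[0,0,-0.1]},{"slide":[0,1,0],"delta_rot":[0,0,-0.1]},{"slide":[0,1,0],"delta_rot":[0,0,-0.1]},{"slide":[0,1,0],"delta_rot":[0,0,-0.1]},{"slide":[0,1,0],"delta_rot":[0,0,-0.1]},{"slide":[0.2,1,0],"delta_rot":[0,0,0]},{"slide":[0,1,0],"delta_rot":[0,0,0]},{"slide":[0,1,0],"delta_rot":[0,0,0]},{"slide":[0,1,0],"delta_rot":[0,0,0]}]'
python3 -m creep '[{"slide":[0,1,0],"delta_rot":[0,0,0]},{"slide":[0,1,0],"delta_rot":[0,0,0]},{"slide":[0,1,0],"delta_rot":[0,0,0]},{"slide":[0,0.3,0],"delta_rot":[0,0,0]},{"slide":[0,0,0],"delta_rot":[0,0,0]},{"slide":[0,0,0],"delta_rot":[0,0,0]}]'
```

```text
time_s: 46.0
tool_pos: [557.0, -56.9, 194.4]
ee_rot: [0.002, 0.746, 0.666, 0.002]
ft_force: [-0.1, -0.7, -1.2]
opening: 85.5
gripper_force: 0.0
t 46.0 tcp [557.  -56.9 194.4] yaw 1.459 z [ 6.4e-03 -5.0e-04 -1.0e+00]
can 3239 mid [554.4 -55.2] ext [49.6 49.8] circ [554.3 -55. ] rect [554.2 -54.9] [49.4 49.4] 45.9 z 130.2
time_s: 47.3
tool_pos: [560.1, 243.4, 189.9]
ee_rot: [-0.0, 0.769, 0.639, -0.001]
ft_force: [-0.3, 0.7, -0.2]
opening: 85.3
gripper_force: 0.0
time_s: 48.05
tool_pos: [561.2, 339.8, 190.6]
ee_rot: [0.001, 0.77, 0.638, -0.001]
ft_force: [0.3, -0.3, -1.3]
opening: 85.5
gripper_force: 0.0
```

```bash
python3 -m creep '[{"slide":[0,0.06,-0.6],"delta_rot":[0,0,0]},{"slide":[0,0,-1],"delta_rot":[0,0,0]},{"slide":[0,0,-1],"delta_rot":[0,0,0]},{"slide":[0,0,-0.8],"delta_rot":[0,0,0]},{"slide":[0,0,-0.4],"delta_rot":[0,0,0]},{"slide":[0,0,0],"delta_rot":[0,0,0]},{"slide":[0,0,0],"delta_rot":[0,0,0]}]' 1
python3 -m creep '[{"slide":[0,0,0],"delta_rot":[0,0,0]},{"slide":[0,0,0],"delta_rot":[0,0,0]},{"slide":[0,0,0],"delta_rot":[0,0,0]},{"slide":[0,0,0],"delta_rot":[0,0,0]},{"slide":[0,0,0],"delta_rot":[0,0,0]},{"slide":[0,0,0],"delta_rot":[0,0,0]},{"slide":[0,0,0],"delta_rot":[0,0,0]}]' -1 40
```

```text
time_s: 48.92
tool_pos: [561.6, 344.2, 77.8]
ee_rot: [0.0, 0.769, 0.639, 0.001]
ft_force: [0.9, -0.1, 0.7]
opening: 85.5
gripper_force: 0.0
time_s: 49.8
tool_pos: [561.5, 344.3, 78.0]
ee_rot: [0.0, 0.769, 0.639, 0.001]
ft_force: [0.0, -0.3, 6.2]
opening: 49.5
gripper_force: 43.2
```

```bash
python3 -m creep '[{"slide":[0,0,0.2],"delta_rot":[0,0,0]},{"slide":[0,0,0.6],"delta_rot":[0,0,0]},{"slide":[0,0,1],"delta_rot":[0,0,0]},{"slide":[0,-0.5,0.4],"delta_rot":[0,0,0]},{"slide":[0,-1,0],"delta_rot":[0,0,0]},{"slide":[0,-1,0],"delta_rot":[0,0,0]},{"slide":[0,-1,0],"delta_rot":[0,0,0]},{"slide":[0,-1,0],"delta_rot":[0,0,0]},{"slide":[0,-1,0],"delta_rot":[0,0,0]},{"slide":[0,-1,0],"delta_rot":[0,0,0]}]'
python3 -m creep '[{"slide":[0,-1,0],"delta_rot":[0,0,0]},{"slide":[0,-1,0],"delta_rot":[0,0,0]},{"slide":[0,-1,0],"delta_rot":[0,0,0]},{"slide":[0,-1,0],"delta_rot":[0,0,0]},{"slide":[0,-0.3,0],"delta_rot":[0,0,0]},{"slide":[0,0,-0.8],"delta_rot":[0,0,0]},{"slide":[0,0,-0.6],"delta_rot":[0,0,0]},{"slide":[0,0,-0.2],"delta_rot":[0,0,0]},{"slide":[0,0,0],"delta_rot":[0,0,0]},{"slide":[0,0,0],"delta_rot":[0,0,0]}]'
```

```text
time_s: 51.05
tool_pos: [560.2, 146.1, 143.0]
ee_rot: [0.0, 0.769, 0.639, -0.001]
ft_force: [0.4, -0.6, -3.1]
opening: 49.5
gripper_force: 42.6
time_s: 52.3
tool_pos: [561.5, 20.3, 95.6]
ee_rot: [0.0, 0.769, 0.639, 0.0]
ft_force: [0.3, -0.8, -2.5]
opening: 49.5
gripper_force: 42.3
```

```bash
python3 -m creep '[{"slide":[0.01,-0.1,-0.2],"delta_rot":[0,0,0]},{"slide":[0,0,-0.08],"delta_rot":[0,0,0]},{"slide":[0,0,0],"delta_rot":[0,0,0]},{"slide":[0,0,0],"delta_rot":[0,0,0]}]'
```

```text
time_s: 52.8
tool_pos: [561.4, 16.9, 86.7]
ee_rot: [0.0, 0.769, 0.639, 0.0]
ft_force: [0.5, 0.2, -3.8]
opening: 49.9
gripper_force: 42.4
```

```bash
python3 -m creep '[{"slide":[0.01,0.01,-0.04],"delta_rot":[0,0,0]},{"slide":[0,0,0],"delta_rot":[0,0,0]},{"slide":[0,0,0],"delta_rot":[0,0,0]}]'
```

```text
time_s: 53.18
tool_pos: [561.7, 17.1, 86.0]
ee_rot: [0.0, 0.769, 0.639, 0.0]
ft_force: [-1.2, -0.2, 4.6]
opening: 49.9
gripper_force: 43.0
```

```bash
python3 -m creep '[{"slide":[0,0,0],"delta_rot":[0,0,0]},{"slide":[0,0,0],"delta_rot":[0,0,0]},{"slide":[0,0,0],"delta_rot":[0,0,0]},{"slide":[0,0,0],"delta_rot":[0,0,0]},{"slide":[0,0,0.5],"delta_rot":[0,0,0]},{"slide":[0,0,1],"delta_rot":[0,0,0]},{"slide":[0,0,1],"delta_rot":[0,0,0]},{"slide":[0,0,1],"delta_rot":[0,0,0]},{"slide":[0,0,0],"delta_rot":[0,0,0]}]' 1
python3 -m creep '[{"slide":[0,1,0],"delta_rot":[0,0,0.1]},{"slide":[0,1,0],"delta_rot":[0,0,0.1]},{"slide":[0,1,0],"delta_rot":[0,0,0.1]},{"slide":[0,1,0],"delta_rot":[0,0,0.1]},{"slide":[0,1,0],"delta_rot":[0,0,0.1]},{"slide":[0,1,0],"delta_rot":[0,0,0.1]},{"slide":[-0.3,1,0],"delta_rot":[0,0,0]},{"slide":[-0.3,1,0],"delta_rot":[0,0,0]},{"slide":[-0.3,1,0],"delta_rot":[0,0,0]},{"slide":[-0.3,1,0],"delta_rot":[0,0,0]}]'
python3 -m creep '[{"slide":[-0.2,1,0],"delta_rot":[0,0,0]},{"slide":[-0.1,1,0],"delta_rot":[0,0,0]},{"slide":[0,0.9,0],"delta_rot":[0,0,0]},{"slide":[0,0,0],"delta_rot":[0,0,0]},{"slide":[0,0,0],"delta_rot":[0,0,0]}]'
```

```text
time_s: 54.3
tool_pos: [563.6, 17.6, 193.8]
ee_rot: [0.002, 0.769, 0.639, 0.003]
ft_force: [0.7, 0.2, 0.3]
opening: 85.5
gripper_force: 0.0
time_s: 55.55
tool_pos: [524.7, 317.6, 189.9]
ee_rot: [-0.0, 0.746, 0.666, -0.001]
ft_force: [0.6, 0.2, -0.3]
opening: 85.6
gripper_force: 0.0
time_s: 56.18
tool_pos: [516.5, 402.5, 189.8]
ee_rot: [0.001, 0.746, 0.666, -0.001]
ft_force: [1.0, -0.8, -0.8]
opening: 85.3
gripper_force: 0.0
```

```bash
python3 -m creep '[{"slide":[0,0.06,-0.6],"delta_rot":[0,0,0]},{"slide":[0,0,-1],"delta_rot":[0,0,0]},{"slide":[0,0,-1],"delta_rot":[0,0,0]},{"slide":[0,0,-0.8],"delta_rot":[0,0,0]},{"slide":[0,0,-0.4],"delta_rot":[0,0,0]},{"slide":[0,0,0],"delta_rot":[0,0,0]},{"slide":[0,0,0],"delta_rot":[0,0,0]}]' 1
python3 -m creep '[{"slide":[0,0,0],"delta_rot":[0,0,0]},{"slide":[0,0,0],"delta_rot":[0,0,0]},{"slide":[0,0,0],"delta_rot":[0,0,0]},{"slide":[0,0,0],"delta_rot":[0,0,0]},{"slide":[0,0,0],"delta_rot":[0,0,0]},{"slide":[0,0,0],"delta_rot":[0,0,0]},{"slide":[0,0,0],"delta_rot":[0,0,0]}]' -1 40
```

```text
time_s: 57.05
tool_pos: [517.1, 406.3, 77.3]
ee_rot: [-0.0, 0.746, 0.666, 0.001]
ft_force: [-0.2, 0.8, 0.4]
opening: 85.4
gripper_force: 0.0
time_s: 57.92
tool_pos: [517.2, 406.4, 77.5]
ee_rot: [0.0, 0.746, 0.666, 0.001]
ft_force: [0.2, -0.7, 5.6]
opening: 48.8
gripper_force: 42.3
```

```bash
python3 -m creep '[{"slide":[0,0,0.2],"delta_rot":[0,0,0]},{"slide":[0,0,0.6],"delta_rot":[0,0,0]},{"slide":[0,0,1],"delta_rot":[0,0,0]},{"slide":[0,-0.5,0.4],"delta_rot":[0,0,0]},{"slide":[0.3,-1,0],"delta_rot":[0,0,0]},{"slide":[0.3,-1,0],"delta_rot":[0,0,0]},{"slide":[0.3,-1,0],"delta_rot":[0,0,0]},{"slide":[0.3,-1,0],"delta_rot":[0,0,0]},{"slide":[0.3,-1,0],"delta_rot":[0,0,0]},{"slide":[0.2,-1,0],"delta_rot":[0,0,0]}]'
python3 -m creep '[{"slide":[0,-1,0],"delta_rot":[0,0,0]},{"slide":[0,-1,0],"delta_rot":[0,0,0]},{"slide":[0,-1,0],"delta_rot":[0,0,0]},{"slide":[0,-0.7,0],"delta_rot":[0,0,0]},{"slide":[0,-0.2,0],"delta_rot":[0,0,0]},{"slide":[0,0,-0.8],"delta_rot":[0,0,0]},{"slide":[0,0,-0.6],"delta_rot":[0,0,0]},{"slide":[0,0,-0.2],"delta_rot":[0,0,0]},{"slide":[0,0,0],"delta_rot":[0,0,0]},{"slide":[0,0,0],"delta_rot":[0,0,0]}]'
```

```text
time_s: 59.18
tool_pos: [567.3, 208.0, 142.3]
ee_rot: [0.0, 0.746, 0.666, -0.001]
ft_force: [-0.2, -0.7, -2.7]
opening: 48.6
gripper_force: 42.1
time_s: 60.42
tool_pos: [568.1, 94.4, 95.0]
ee_rot: [0.0, 0.745, 0.667, 0.001]
ft_force: [1.1, 0.4, -2.2]
opening: 49.0
gripper_force: 42.0
```

```bash
python3 -m creep '[{"slide":[0.01,-0.1,-0.2],"delta_rot":[0,0,0]},{"slide":[0,0,-0.08],"delta_rot":[0,0,0]},{"slide":[0,0,0],"delta_rot":[0,0,0]},{"slide":[0,0,0],"delta_rot":[0,0,0]}]'
```

```text
time_s: 60.92
tool_pos: [568.0, 91.0, 86.2]
ee_rot: [0.0, 0.746, 0.666, 0.0]
ft_force: [0.5, -0.3, -2.9]
opening: 48.8
gripper_force: 42.1
```

```bash
python3 -m creep '[{"slide":[0.01,0,-0.04],"delta_rot":[0,0,0]},{"slide":[0,0,0],"delta_rot":[0,0,0]},{"slide":[0,0,0],"delta_rot":[0,0,0]}]'
```

```text
time_s: 61.3
tool_pos: [568.3, 91.1, 85.4]
ee_rot: [0.0, 0.746, 0.666, 0.0]
ft_force: [-1.3, -0.0, 2.9]
opening: 48.3
gripper_force: 42.8
```

```bash
python3 -m creep '[{"slide":[0,0,0],"delta_rot":[0,0,0]},{"slide":[0,0,0],"delta_rot":[0,0,0]},{"slide":[0,0,0],"delta_rot":[0,0,0]},{"slide":[0,0,0],"delta_rot":[0,0,0]},{"slide":[0,0,0.5],"delta_rot":[0,0,0]},{"slide":[0,0,1],"delta_rot":[0,0,0]},{"slide":[0,0,1],"delta_rot":[0,0,0]},{"slide":[0,0,1],"delta_rot":[0,0,0]},{"slide":[0,0,1],"delta_rot":[0,0,0]},{"slide":[0,0,1],"delta_rot":[0,0,0]}]' 1
python3 -m creep '[{"slide":[-0.2,-0.6,1],"delta_rot":[0,0,0]},{"slide":[-0.2,-0.6,1],"delta_rot":[0,0,0]},{"slide":[-0.2,-0.6,1],"delta_rot":[0,0,0]},{"slide":[-0.2,-0.6,1],"delta_rot":[0,0,0]},{"slide":[0,0,0],"delta_rot":[0,0,0]},{"slide":[0,0,0],"delta_rot":[0,0,0]},{"slide":[0,0,0],"delta_rot":[0,0,0]}]'
python3 look.py w9;python3 meas.py w9;python3 - <<'E'
from h import *
for f in("w1","w9"):
    o,s,W=pickle.load(open(f+".pkl","rb"));z=W[...,2]
    m=(abs(W[...,0]-559)<45)&(W[...,1]>-16)&(W[...,1]<55)&(z>122)&(z<132);print(f,cv2.minAreaRect(W[m][:,:2].astype(np.float32)))
    for n,c in(("tack",(633,84)),("wax",(618,-66))):
        p=W[(np.hypot(W[...,0]-c[0],W[...,1]-c[1])<32)&(z>32)&(z<42)];print(n,len(p),p.mean(0))
E
```

```text
time_s: 62.55
tool_pos: [568.0, 91.0, 252.0]
ee_rot: [0.0, 0.745, 0.667, 0.0]
ft_force: [-0.1, 0.6, -0.2]
opening: 85.6
gripper_force: 0.0
time_s: 63.42
tool_pos: [543.4, 19.7, 368.9]
ee_rot: [-0.001, 0.745, 0.667, -0.001]
ft_force: [-0.2, -0.5, 0.5]
opening: 85.6
gripper_force: 0.0
t 63.425 tcp [543.4  19.7 368.9] yaw 1.46 z [-2.1e-03  3.0e-04 -1.0e+00]
bottle 588 mid [568.2  90.8] ext [49.2 49.1] circ [568.4  90.6] rect [568.3  90.9] [48.2 49.2] 83.4 z 122.5
tin 1118 mid [560.9   6.3] ext [56.2 74.5] circ [559.5   8. ] rect [559.2   4.7] [71.3 50. ] 79.5 z 127.4
can 956 mid [554.3 -55.4] ext [50.2 49.7] circ [554.2 -55.1] rect [554.  -54.8] [49.1 49.1] 47.1 z 130.2
knob 0
disc 0
pad 194 mid [ 464.7 -289.9] ext [67.4 55.4] circ [ 464.8 -291.2] rect [ 467.6 -283.5] [48.8 67.2] 67.2 z 14.6
w1 ((561.0438842773438, 14.998706817626953), (50.2608757019043, 50.001399993896484), 79.11604309082031)
tack 671 [633.28510871  87.3066645   36.39523056]
wax 518 [621.13065265 -61.3237633   36.19976041]
w9 ((561.0819091796875, 15.047235488891602), (50.24700927734375, 50.0402717590332), 79.49404907226562)
tack 670 [633.32403386  87.32083228  36.37810173]
wax 523 [621.47952305 -61.27417828  36.2362695 ]
```

View pics/w9.png

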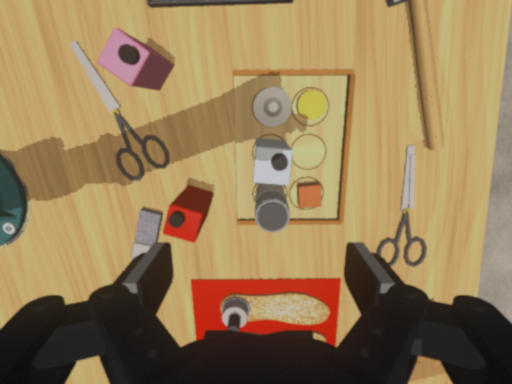

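The bottle (272,105), tin (273,160) and can (271,208) are back within 1 mm of where they started. The weight stands on the pad at (235,310), and the tack box and wax block haven't moved. Handing in.

```bash
python3 -c "
from cell import manip
print(manip.finish_job())"
```

```text
the job is handed in; nothing more can be done
None
```

The job is handed in at about 63 s: the weight stands centred on the heel pad, the can, tin and bottle are upright in the caddy within about 1 mm of where they started, and the tack box and wax block are where they were.

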